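# Set the flip tags on the paint stock board

## Robot

A 6-joint arm with a two-finger parallel gripper is mounted at the origin on the work surface. World frame = base frame: x ahead of the robot, y to its left, z up, the work surface at z = 0. Lengths are in m, angles in rad, forces in N, time in s.
With the tool pointing down it reaches from about 0.35 to 0.775 m from the base axis. Payload 5.5 kg.
Tool frame: the origin (TCP) lies on the centre line of the jaws, within the pads' length; the fingertips stand 11 mm ahead of it and the grasp point (between the pads) lies 8 mm behind it; z points along the fingers, y is the direction in which the jaws open and shut (so a half turn about z gives the same grasp; the last joint's range is limited). The gripper opens to 85 mm and grips with 20 to 120 N. Pads are 22 mm wide; open, the fingers measure 114 mm over their backs; the gripper's body (76 mm by 85 mm) begins 54 mm behind the grasp point. The pads swing forward as they close: fully open they stand 13 mm farther back than shut.
Start: joints at [-1.322, 0.313, 0.046, 1.304, 0, 1.431], TCP at [0.218, -0.532, 0.214] pointing down, gripper open.
Joint ranges: [-2.76, 2.76], [-0.86, 1.69], [-1.03, 1.26], [-2.2, 2.34], [-1.47, 1.5], [-3.14, 3.14]. Speed limits (rad/s): [2.57, 2.57, 3.14, 3.14, 3.14, 3.14].

## Interface

Orientations are given as a unit quaternion [w, x, y, z].
In Python, from workcell import env, imaging, order gives the robot as it stands. The module is installed in compiled form; this text tells all that it offers.
- The arm moves only by the tool move_arm, never from a script. Its argument "deltas" is one flat list of numbers, 7 for each row, row after row: the gripper's target within -1 to 1 (shut at 1, half-way at 0, fully open at -1), then the shift along the tool's x, y, z in m, then the turn, a rotation vector about the tool's x, y, z in degrees. In form: [jaw, tx, ty, tz, ax, ay, az, jaw, tx, ty, tz, ax, ay, az, ...]. A call has 1 to 10 rows; each row shifts and turns the commanded pose from where the row before left it, along the tool's axes as they then stand; what a row does not reach is not made up. A row lasts 1/8 s, in which the tool goes at most 62.5 mm and 10.7 degrees, less where a joint would pass 70% of its speed; a pose out of reach is approached as far as the arm can. A call is refused whole if a number of a shift passes 0.0625 or a number of a turn 10.7, either way. A call with a gripper value outside its range is refused whole. The fingers move at their own pace and stop on an object; "squeeze" is the grip in N (left out, the last holds). Time passes only in rows, so rows that do not move let the fingers close. It gives the time, the measured TCP pose, the force and the opening at its end, in the units of the state.
- env.get_state(): the state, without advancing time (a new reading comes with each control period).
- imaging.read_camera(name): name is "scene" or "top" or "wrist"; returns a dict with "img" (400x640x3 uint8, red, green, blue), "z_map" (400x640 float32, m along the optical axis (not along the pixel's ray), 0 where there is no reading), "fx", "fy", "cx", "cy" (pixels), "rvec" (rotation vector, rad) and "tvec" (3), from world to camera coordinates, as OpenCV has them. Camera axes: x right, y down, z forward; pixel columns grow to the right and rows downward; lengths in m; the calibration is good to about 2 mm. A picture is of the moment at which its call begins.
- order.hand_in(): hands the job in, once; it reports no verdict.
Trained networks look in a picture, given as the dict that the camera call returned (one of the last four; its "shot" number tells which), for a name from the list of things; names that differ only in an ending like _2 or _b are one class to them, and where a whole thing is asked for, a point or a joint stands for the part that bears it (a point fixed in the world has none). Each returns a list of dicts, best first, with "confidence" (0 to 1); they miss things now and then, are a little off and sometimes report something else, mostly with a low value. They report only what shows in the picture. A call takes as long as a camera call.
- imaging.recognise(picture, thing): "centre" ([column, row] in pixels, amid what is visible of it).
- imaging.cut_out(picture, thing): "mask" (400x640 bool, what is visible of it) and "centre" ([column, row] in pixels, amid what is visible of it).
The state is a dict: "clock": time; "joint_pos": joint angles; "qvel": joint speeds; "tau": joint torques, N m; "tcp_pos": TCP position; "orientation": TCP orientation; "wrist_force": force on the tool from outside, world axes, zero at the start; "ft_torque": the same for the moment, N m; "finger_gap": finger opening in m.
Only numpy, scipy, OpenCV 4.12 (cv2) and the standard library are available. Lean on these libraries where they do the work, as an engineer would, in place of code of your own. Each camera call takes 0.05 s, during which the arm holds its last target.

## Task

On the paint stock board, push the hinged tags over with a fingertip so that the full bins, those with a paint jar in both wells, show the green face of their tag upward, and every other bin shows the red face of its tag upward. Each tag belongs to the bin directly on the robot's side of it. Do not pick up, move or knock over any jar or anything else on the bench.

Things in the scene. Friction and masses are not known exactly. Their poses are not given: they have to be found in the camera images.
- bin_a_mid (a point): centre of a small open wooden bin, 90 mm (x) by 52 mm (y) by 28 mm high with 4 mm walls and a cross wall that makes two jar wells, one behind the other along its x axis, well centres 21.5 mm either way from this point; the point lies 14 mm above the bin's underside. Fixed on the stock board. The bins may stand in any order. A bin is full when both its wells hold a jar; one jar or none is not full.
- bin_b_mid (a point): the same point of another such bin, like bin_a_mid.
- bin_c_mid (a point): the same point of another such bin, like bin_a_mid.
- bin_d_mid (a point): the same point of another such bin, like bin_a_mid.
- jar1_center (a point): centre (half-way up) of a loose paint jar, 34 mm in diameter, 46 mm tall, standing upright in a bin's well. Must stay where it is.
- jar2_center (a point): the same point of another such jar, like jar1_center (lid colours differ).
- jar3_center (a point): the same point of another such jar, like jar1_center (lid colours differ).
- jar4_center (a point): the same point of another such jar, like jar1_center (lid colours differ).
- jar5_center (a point): the same point of another such jar, like jar1_center (lid colours differ).
- tag1_hinge (a point): middle of the hinge axis of one flip tag, 28 mm above the table. The axis lies along this point's own x axis (away from the robot); own y points left along the row. The tag's stand (black, 66 mm along x, 30 mm wide) stands on the board 105 mm beyond (+x of) the centre of the bin it belongs to, neighbours 125 mm apart along y. Two fixed black rest slats rise from the hinge, one under each resting side, up to 20 mm above the hinge axis and 25 mm out to each side.
- tag1 (a joint): angle of that tag about its hinge, rad (the plate reaches 60 mm from the hinge axis to its free edge, is 50 mm wide along the hinge, 5 mm thick and weighs about 25 g): 0 = upright, stops at about -0.7 and +0.7. Positive leans right (to -y) and shows the green face upward; negative leans left (to +y) and shows the red face upward. It swings freely with light damping: once pushed past upright it falls by its own weight onto the other side within about a second.
- tag2_hinge (a point): the same point of another such tag, like tag1_hinge (the numbers of the tags say nothing of their order in the row).
- tag2 (a joint): angle of the tag at this number's hinge, with the same meaning as tag1.
- tag3_hinge (a point): the same point of another such tag, like tag1_hinge (the numbers of the tags say nothing of their order in the row).
- tag3 (a joint): angle of the tag at this number's hinge, with the same meaning as tag1.
- tag4_hinge (a point): the same point of another such tag, like tag1_hinge (the numbers of the tags say nothing of their order in the row).
- tag4 (a joint): angle of the tag at this number's hinge, with the same meaning as tag1.
- glue: small orange glue bottle, 24 mm in diameter, 65 mm tall, standing on the board between two bins; loose, origin at its underside (for a lying tool, in the middle of it). Not part of the work; leave it alone.
- thinner: amber bottle with a paper label, 60 mm in diameter, 100 mm tall; loose, origin at its underside (for a lying tool, in the middle of it). Not part of the work; leave it alone.
- putty: low tin, 70 mm in diameter, 40 mm tall; loose, origin at its underside (for a lying tool, in the middle of it). Not part of the work; leave it alone.
- brush: paint brush lying on the bench; loose, origin at its underside (for a lying tool, in the middle of it). Not part of the work; leave it alone.
- driver: screwdriver lying on the bench; loose, origin at its underside (for a lying tool, in the middle of it). Not part of the work; leave it alone.
- sander: grey sanding block, 90 x 35 x 22 mm; loose, origin at its underside (for a lying tool, in the middle of it). Not part of the work; leave it alone.
- board: plywood stock board, 220 mm (x) by 540 mm (y), 12 mm thick, origin at the centre of its underside, fixed to the bench. Four bays side by side along y; each has a bin on the near side and a flip tag on the far side.

How it is judged:
At the end, for the whole second after the job is handed in: Each tag beyond a bin with two jars rests on its green-up side (joint above 0.55 rad), each other tag on its red-up side (joint below -0.55 rad), all at rest; no jar has moved more than 15 mm or tipped more than 0.5 rad, and no other loose thing has moved more than 25 mm ((((horizontal distance between tag1_hinge and bin_a_mid below 0.13 m or horizontal distance between tag1_hinge and bin_b_mid below 0.13 m) and value of joint tag1 above 0.55 rad) or (not (horizontal distance between tag1_hinge and bin_a_mid below 0.13 m or horizontal distance between tag1_hinge and bin_b_mid below 0.13 m) and value of joint tag1 below -0.55 rad)) and velocity of joint tag1 between -0.3 and 0.3 rad/s and (((horizontal distance between tag2_hinge and bin_a_mid below 0.13 m or horizontal distance between tag2_hinge and bin_b_mid below 0.13 m) and value of joint tag2 above 0.55 rad) or (not (horizontal distance between tag2_hinge and bin_a_mid below 0.13 m or horizontal distance between tag2_hinge and bin_b_mid below 0.13 m) and value of joint tag2 below -0.55 rad)) and velocity of joint tag2 between -0.3 and 0.3 rad/s and (((horizontal distance between tag3_hinge and bin_a_mid below 0.13 m or horizontal distance between tag3_hinge and bin_b_mid below 0.13 m) and value of joint tag3 above 0.55 rad) or (not (horizontal distance between tag3_hinge and bin_a_mid below 0.13 m or horizontal distance between tag3_hinge and bin_b_mid below 0.13 m) and value of joint tag3 below -0.55 rad)) and velocity of joint tag3 between -0.3 and 0.3 rad/s and (((horizontal distance between tag4_hinge and bin_a_mid below 0.13 m or horizontal distance between tag4_hinge and bin_b_mid below 0.13 m) and value of joint tag4 above 0.55 rad) or (not (horizontal distance between tag4_hinge and bin_a_mid below 0.13 m or horizontal distance between tag4_hinge and bin_b_mid below 0.13 m) and value of joint tag4 below -0.55 rad)) and velocity of joint tag4 between -0.3 and 0.3 rad/s); the robot touches nothing.
It fails at once if a paint jar is lifted, carried or knocked out of its place ((distance of jar1_center from where it was at the start of the episode above 0.015 m or angle between jar1_center's own z axis and vertical above 0.5 rad) or (distance of jar2_center from where it was at the start of the episode above 0.015 m or angle between jar2_center's own z axis and vertical above 0.5 rad) or (distance of jar3_center from where it was at the start of the episode above 0.015 m or angle between jar3_center's own z axis and vertical above 0.5 rad) or (distance of jar4_center from where it was at the start of the episode above 0.015 m or angle between jar4_center's own z axis and vertical above 0.5 rad) or (distance of jar5_center from where it was at the start of the episode above 0.015 m or angle between jar5_center's own z axis and vertical above 0.5 rad)).
It fails at once if something else loose on the bench is picked up, shoved or knocked over (distance of any of glue, thinner, putty, brush, driver, sander from where it was at the start of the episode above 0.025 m).
It also fails if it takes over 54 s, if anything falls off the work surface, if the arm or the gripper's body presses on something with over 40 N, if the wrist force passes 120 N, or if a joint passes its speed limit or range.

## Working session

There is one attempt and no reset: what is moved stays moved. The work goes in short steps, Python scripts to look and compute and a tool call to move; the robot and the scene stay as the last step left them, time stands still between calls to the robot, and variables do not carry over. Pictures are saved under pics/ and viewed, and the job is handed in when it is done.

Besides the shell and the picture viewer there is one more tool, called after "Request:" by a JSON object that holds its "method" and its "body". move_arm: Moves the arm, as the interface text tells. Its arguments: {"type":"object","properties":{"deltas":{"type":"array"},"squeeze":{"type":"number"}},"required":["deltas"]}

```bash
mkdir -p pics; python3 - <<'E'
from workcell import env, imaging
import cv2
s=env.get_state(); print({k:s[k] for k in('clock','tcp_pos','orientation','finger_gap','wrist_force')})
for n in('scene','top'):
    p=imaging.read_camera(n); cv2.imwrite(f'pics/{n}0.png',p['img'][:,:,::-1]); print(n,p['fx'],p['fy'],p['cx'],p['cy'],p['rvec'],p['tvec'])
E
```

```text
{'clock': 0.0, 'tcp_pos': array([ 0.21782293, -0.53152977,  0.21258658]), 'orientation': array([-9.50038709e-04,  9.81165525e-01,  1.93166531e-01, -4.38084909e-05]), 'finger_gap': 0.08573832661586214, 'wrist_force': array([ 0.11657552, -0.61096173,  0.64651892])}
scene 476.7944464159409 476.7944464159409 323.0234255899533 199.5288355696908 [ 1.28995739  2.09556999 -1.01768874] [ 0.23542492 -0.25782718  1.96096301]
top 410.1643436093276 410.1643436093276 320.45808452225083 197.14624815924287 [ 2.13951608 -2.17050775  0.11930493] [0.03037175 0.5764803  1.17408528]
```

View pics/scene0.png

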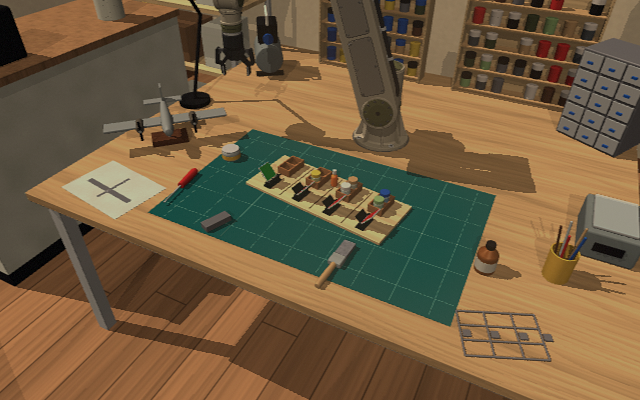

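View pics/top0.png

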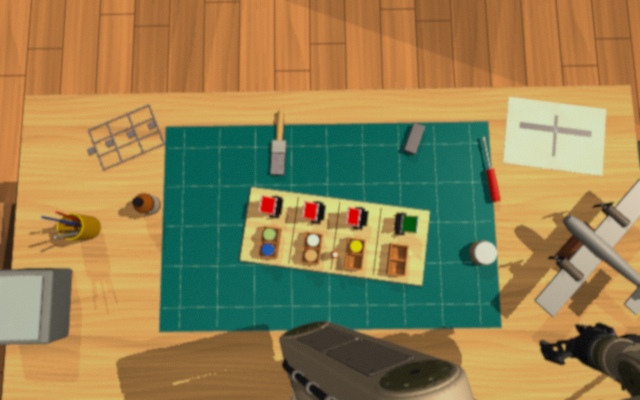

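```bash
cat > h.py <<'E'
import numpy as np, cv2
from workcell import env, imaging
def world(p,u,v,z=None):
    R=cv2.Rodrigues(np.array(p['rvec']))[0]; t=np.array(p['tvec']).ravel()
    ray=np.array([(u-p['cx'])/p['fx'],(v-p['cy'])/p['fy'],1.])
    C=-R.T@t; d=R.T@ray
    if z is None:
        return C+d*p['z_map'][int(round(v)),int(round(u))]
    return C+d*(z-C[2])/d[2]
def proj(p,X):
    return cv2.projectPoints(np.array(X,float).reshape(-1,3),np.array(p['rvec']),np.array(p['tvec']),np.array([[p['fx'],0,p['cx']],[0,p['fy'],p['cy']],[0,0,1.]]),None)[0].reshape(-1,2)
E
python3 - <<'E'
from h import *
for n in ('top','scene'):
    p=imaging.read_camera(n)
    im=p['img'][:,:,::-1]
    c=im[175:300,230:440] if n=='top' else im[120:250,220:430]
    cv2.imwrite(f'pics/{n}1.png',cv2.resize(c,None,fx=3.8,fy=3.8,interpolation=cv2.INTER_CUBIC))
    for th in ('jar1_center','tag1_hinge','bin_a_mid','board','glue'):
        for r in imaging.cut_out(p,th):
            if r['confidence']<.3: continue
            m=r['mask']; vv,uu=np.nonzero(m)
            pts=np.array([world(p,u,v) for u,v in zip(uu,vv) if p['z_map'][v,u]>0])
            print(n,th,round(r['confidence'],2),np.round(r['centre'],1),np.round(np.median(pts,0),3),np.round(pts.min(0),3),np.round(pts.max(0),3))
E
```

```text
top tag1_hinge 0.94 [356.8 216.6] [ 0.515 -0.084  0.043] [ 0.482 -0.119  0.008] [ 0.549 -0.049  0.077]
top bin_a_mid 0.63 [273.4 243.3] [0.445 0.167 0.03 ] [0.398 0.142 0.008] [0.494 0.21  0.068]
top glue 0.48 [355.1 215.9] [ 0.514 -0.084  0.044] [ 0.482 -0.115  0.011] [ 0.545 -0.049  0.077]
top glue 0.4 [332.4 256. ] [ 0.411 -0.017  0.075] [ 0.402 -0.023  0.051] [ 0.416 -0.009  0.082]
scene jar1_center 0.55 [387.2 194.2] [0.432 0.18  0.06 ] [ 0.335  0.131 -0.002] [0.462 0.191 0.067]
scene tag1_hinge 0.79 [300.8 191.4] [ 0.52  -0.089  0.034] [ 0.45  -0.115  0.011] [ 0.55  -0.048  0.08 ]
scene bin_a_mid 0.58 [381.7 208.5] [0.473 0.19  0.032] [0.406 0.141 0.009] [0.541 0.204 0.073]
scene glue 0.63 [335.9 176.1] [ 0.416 -0.014  0.045] [ 0.328 -0.043  0.002] [ 0.425 -0.003  0.08 ]
```

View pics/top1.png

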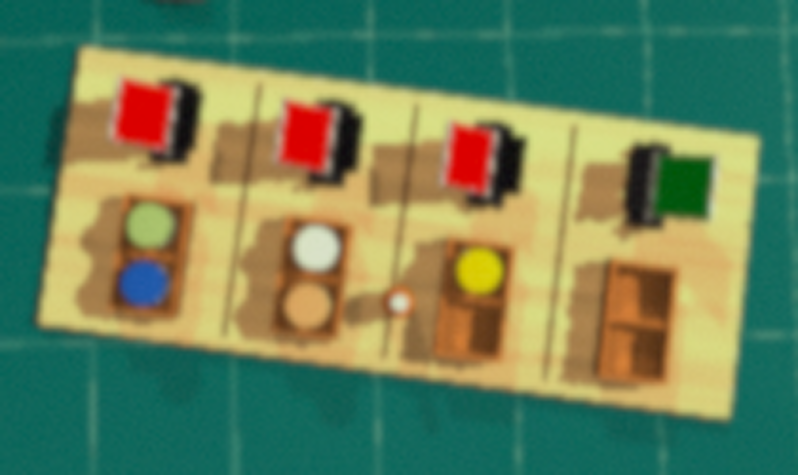

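View pics/scene1.png

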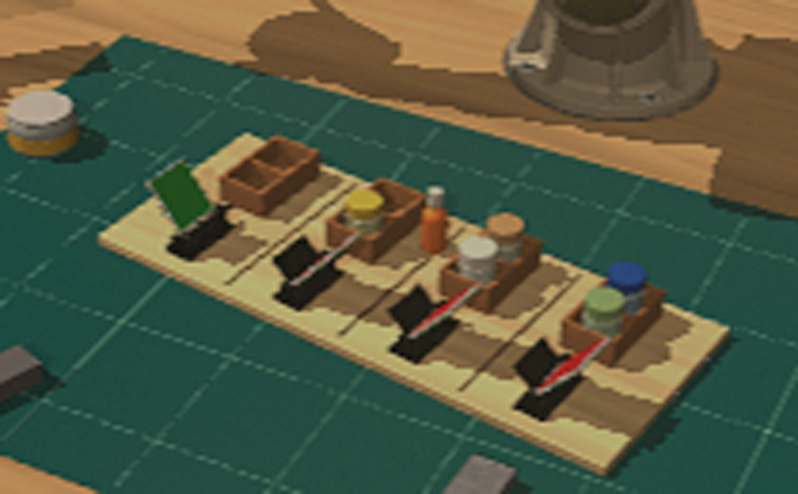

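```bash
python3 - <<'E'
from h import *
p=imaging.read_camera('top')
hsv=cv2.cvtColor(p['img'],cv2.COLOR_RGB2HSV).astype(int)
H,S,V=hsv[...,0],hsv[...,1],hsv[...,2]
roi=np.zeros(H.shape,bool); roi[185:240,240:430]=1
red=((H<6)|(H>174))&(S>200)&(V>120)&roi
gr=(H>50)&(H<70)&(S>180)&roi
gr[:, :380]=0
P=[]
for nm,m in(('red',red),('green',gr)):
    n,l,st,c=cv2.connectedComponentsWithStats(m.astype(np.uint8))
    for i in range(1,n):
        if st[i,4]<40: continue
        vv,uu=np.nonzero(l==i)
        pts=np.array([world(p,u,v) for u,v in zip(uu,vv)])
        print(nm,st[i],np.round(c[i],1),np.round(pts.mean(0),4),np.round(pts.min(0),3),np.round(pts.max(0),3),'plane0.051',np.round(world(p,*c[i],z=.0515),4)); P.append((nm,pts.mean(0)))
# board corners from picked crop pixels (/3.8 + offset)
for (a,b) in ((82,46),(760,135),(732,420),(38,326)):
    print('corner',np.round(world(p,230+a/3.8,175+b/3.8,z=.012),4))
# lids
for (a,b) in ((151,225),(143,283),(316,247),(308,304),(480,270)):
    print('lid',np.round(world(p,230+a/3.8,175+b/3.8),4))
# heights in travel area
for y in np.arange(-.6,.3,.1):
    row=[]
    for x in (.2,.3,.4,.5,.6):
        uv=proj(p,[x,y,0])[0]; u,v=int(uv[0]),int(uv[1])
        mx=-1
        if 3<u<636 and 3<v<396:
            mx=max(world(p,a,b)[2] for a in range(u-3,u+4,3) for b in range(v-3,v+4,3))
        row.append(round(mx,3))
    print(round(y,1),row)
E
```

```text
red [261 197  13  16 165] [267.2 204.6] [0.5549 0.1762 0.0557] [0.534 0.161 0.036] [0.576 0.192 0.076] plane0.051 [0.5554 0.1768 0.0515]
red [305 203  11  16 147] [310.  210.4] [0.5363 0.0525 0.0553] [0.515 0.038 0.036] [0.557 0.067 0.074] plane0.051 [0.5366 0.0527 0.0515]
red [348 209  10  15 124] [353. 216.] [ 0.5168 -0.0695  0.0749] [ 0.432 -0.084  0.035] [0.539 0.012 1.235] plane0.051 [ 0.5185 -0.0712  0.0515]
green [403 217  13  14 153] [409.2 223.6] [ 0.4939 -0.2301  0.0617] [ 0.432 -0.246  0.036] [0.514 0.012 1.235] plane0.051 [ 0.4943 -0.2323  0.0515]
corner [0.6132 0.2297 0.012 ]
corner [ 0.5345 -0.3039  0.012 ]
corner [ 0.3152 -0.2725  0.012 ]
corner [0.3938 0.2625 0.012 ]
lid [0.4692 0.168  0.0621]
lid [0.4261 0.1742 0.06  ]
lid [0.4511 0.0442 0.0639]
lid [0.4089 0.0507 0.0637]
lid [ 0.4323 -0.0778  0.0637]
-0.6 [np.float64(0.003), np.float64(0.003), np.float64(0.003), np.float64(0.002), np.float64(0.001)]
-0.5 [np.float64(0.004), np.float64(0.004), np.float64(0.041), np.float64(0.002), np.float64(0.032)]
-0.4 [np.float64(0.004), np.float64(0.007), np.float64(0.006), np.float64(0.004), np.float64(0.006)]
-0.3 [np.float64(0.006), np.float64(0.005), np.float64(0.004), np.float64(0.016), np.float64(0.005)]
-0.2 [np.float64(0.003), np.float64(0.005), np.float64(0.041), np.float64(0.048), np.float64(0.007)]
-0.1 [np.float64(0.004), np.float64(0.004), np.float64(0.041), np.float64(0.049), np.float64(0.006)]
-0.0 [np.float64(0.325), np.float64(0.006), np.float64(0.054), np.float64(0.015), np.float64(0.004)]
0.1 [np.float64(0.24), np.float64(0.007), np.float64(0.016), np.float64(0.018), np.float64(0.013)]
0.2 [np.float64(0.002), np.float64(0.004), np.float64(0.04), np.float64(0.031), np.float64(0.017)]
```

Request:
{"method": "move_arm", "body": {"deltas": [1,0,0,0,0,0,-9.87,1,0,0,0,0,0,-9.87,1,0,0,0,0,0,-9.87,1,0,0,0,0,0,-9.87,1,0,0,0,0,0,-9.87,1,0,0,0,0,0,-9.87,1,0,0,0,0,0,0], "squeeze": 20}}

```text
clock: 1.62
tcp_pos: [0.218, -0.5321, 0.2135]
orientation: [0.0, 0.758, 0.652, -0.0]
wrist_force: [-0.3, 0.3, 0.6]
finger_gap: -0.0002
```

Request:
{"method": "move_arm", "body": {"deltas": [1,0.0415,0.0325,0,0,0,0,1,0.0415,0.0325,0,0,0,0,1,0.0415,0.0325,0,0,0,0,1,0.0415,0.0325,0,0,0,0,1,0.0415,0.0325,0,0,0,0,1,0.0415,0.0325,0,0,0,0,1,0.0415,0.0325,0,0,0,0,1,0,0,0.03,0,0,0,1,0,0,0,0,0,0]}}

```text
clock: 2.75
tcp_pos: [0.485, -0.2768, 0.1815]
orientation: [-0.002, 0.758, 0.652, -0.001]
wrist_force: [-0.2, -0.2, 0.6]
finger_gap: 0.0003
```

```bash
python3 - <<'E'
from h import *
s=env.get_state(); print(s['tcp_pos'],s['orientation'],s['joint_pos'])
p=imaging.read_camera('wrist'); cv2.imwrite('pics/w1.png',p['img'][:,:,::-1])
hsv=cv2.cvtColor(p['img'],cv2.COLOR_RGB2HSV).astype(int)
H,S,V=hsv[...,0],hsv[...,1],hsv[...,2]
m=(H>50)&(H<70)&(S>180)
vv,uu=np.nonzero(m)
pts=np.array([world(p,u,v) for u,v in zip(uu,vv)]); print(len(pts),np.median(pts,0),np.percentile(pts,2,axis=0),np.percentile(pts,98,axis=0))
E
```

```text
[ 0.48501928 -0.27677524  0.18151014] [-2.17088200e-03  7.57936245e-01  6.52324805e-01 -5.32894385e-04] [-6.62199851e-01  2.95919721e-01 -5.64833581e-02  1.22285983e+00
 -1.91139951e-04  1.05809358e+00]
1573 [ 0.4935351  -0.23381661  0.05461423] [ 0.47245676 -0.24883712  0.03575069] [ 0.51460896 -0.21703803  0.07163105]
```

View pics/w1.png

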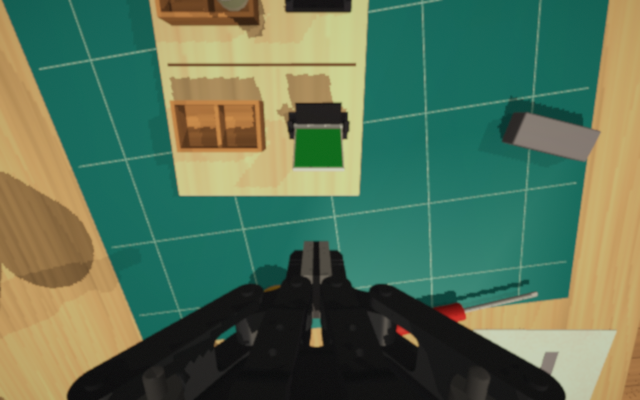

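Request:
{"method": "move_arm", "body": {"deltas": [1,0,0,0.037,0,0,0,1,0,0,0.037,0,0,0,1,0,0,0.037,0,0,0,1,0,0,0,0,0,0,1,0,0,0,0,0,0]}}

```text
clock: 3.42
tcp_pos: [0.4866, -0.2798, 0.0745]
orientation: [0.001, 0.758, 0.652, 0.0]
wrist_force: [-0.0, 0.9, 0.3]
finger_gap: 0.0004
```

Request:
{"method": "move_arm", "body": {"deltas": [1,0.008,0,0,0,0,0,1,0.008,0,0,0,0,0,1,0.008,0,0,0,0,0,1,0.008,0,0,0,0,0,1,0.008,0,0,0,0,0]}}

```text
clock: 4.05
tcp_pos: [0.4919, -0.2381, 0.0725]
orientation: [0.0, 0.757, 0.653, -0.0]
wrist_force: [0.8, -0.1, 0.5]
finger_gap: 0.0001
```

```bash
python3 - <<'E'
from h import *
for n in ('scene','wrist'):
    p=imaging.read_camera(n); im=p['img'][:,:,::-1]
    cv2.imwrite(f'pics/{n}2.png',cv2.resize(im[120:250,220:430],None,fx=3.8,fy=3.8) if n=='scene' else im)
E
```

```text
(no output)
```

View pics/scene2.png

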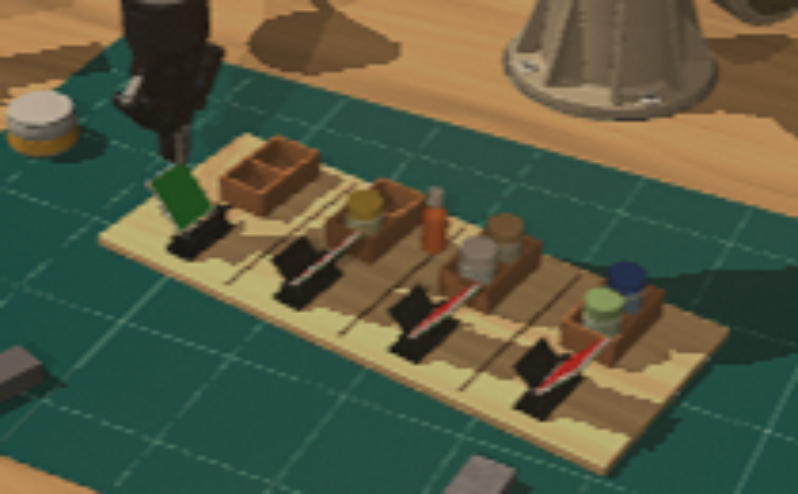

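View pics/wrist2.png

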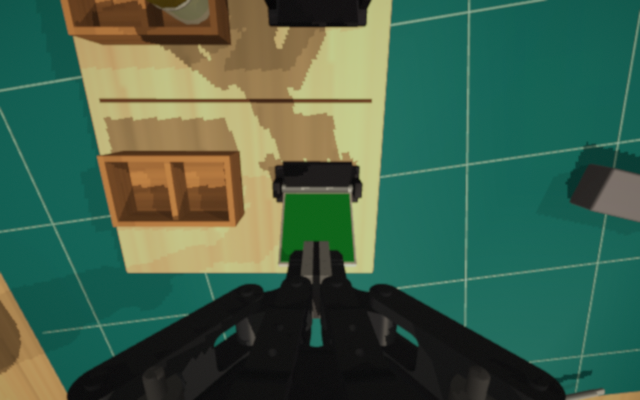

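```bash
cat >> h.py <<'E'
def tagplane(p,col):
    hsv=cv2.cvtColor(p['img'],cv2.COLOR_RGB2HSV).astype(int)
    H,S,V=hsv[...,0],hsv[...,1],hsv[...,2]
    m=((H>50)&(H<70)&(S>180)) if col=='g' else (((H<6)|(H>174))&(S>200)&(V>100))
    n,l,st,c=cv2.connectedComponentsWithStats(m.astype(np.uint8))
    ey=np.array([.148,.989,0])
    for i in range(1,n):
        if st[i,4]<150: continue
        vv,uu=np.nonzero(l==i)
        pts=np.array([world(p,u,v) for u,v in zip(uu,vv)])
        c0=np.median(pts,0); pts=pts[np.abs(pts-c0).max(1)<.06]
        k=np.polyfit(pts[:,2],pts@ey,1)
        print(col,st[i],np.round(c0,4),np.round(pts.min(0),3),np.round(pts.max(0),3),'lean+left deg',np.degrees(np.arctan(k[0])), 'offset at z=.028', np.polyval(k,.028))
E
python3 - <<'E'
from h import *
s=env.get_state(); print(s['tcp_pos']@np.array([.148,.989,0]),s['wrist_force'])
p=imaging.read_camera('wrist'); tagplane(p,'g')
d=p['z_map']
for v in (230,240,250,255,260,270,290,310):
  print(v,[np.round(world(p,u,v),3).tolist() for u in (308,324)])
E
```

```text
-0.16240404801385525 [-0.31110149 -0.08483423  0.37259859]
g [ 282  194   71   66 3635] [ 0.4945 -0.2316  0.0522] [ 0.469 -0.252  0.033] [ 0.518 -0.214  0.103] lean+left deg -38.864728071895506 offset at z=.028 -0.13649553844668283
230 [[0.487, -0.235, 0.057], [0.498, -0.236, 0.058]]
240 [[0.487, -0.24, 0.061], [0.497, -0.24, 0.063]]
250 [[0.49, -0.225, 0.104], [0.498, -0.227, 0.103]]
255 [[0.49, -0.225, 0.11], [0.498, -0.227, 0.109]]
260 [[0.49, -0.225, 0.114], [0.498, -0.226, 0.115]]
270 [[0.491, -0.226, 0.122], [0.498, -0.226, 0.123]]
290 [[0.491, -0.225, 0.139], [0.497, -0.225, 0.139]]
310 [[0.49, -0.234, 0.139], [0.497, -0.229, 0.146]]
```

```bash
python3 - <<'E'
from h import *
s=env.get_state();t=s['tcp_pos']
p=imaging.read_camera('scene')
for z in (.0615,.0725,.08,.09,.1,.11):
    a=proj(p,[t[0],t[1],z])[0]; print(z,np.round(a,1),np.round((a-[220,120])*3.8))
cv2.imwrite('pics/s3.png',cv2.resize(p['img'][110:190,220:320,::-1],None,fx=7,fy=7,interpolation=cv2.INTER_NEAREST))
w=imaging.read_camera('wrist')
for z in (.0615,.0725,.1): print(z,proj(w,[t+[0.002,.0117,z-t[2]],t+[0,0,z-t[2]]]).round(0).tolist())
R=cv2.Rodrigues(w['rvec'])[0]; print('cam',-R.T@w['tvec'])
print(np.round(w['z_map'][225:300:5,316],3))
E
```

```text
0.0615 [266.6 168.9] [177. 186.]
0.0725 [266.4 166.3] [176. 176.]
0.08 [266.3 164.5] [176. 169.]
0.09 [266.1 162.1] [175. 160.]
0.1 [265.9 159.6] [174. 151.]
0.11 [265.7 157.1] [174. 141.]
0.0615 [[316.0, 219.0], [315.0, 236.0]]
0.0725 [[316.0, 225.0], [315.0, 243.0]]
0.1 [[315.0, 246.0], [315.0, 266.0]]
cam [ 0.50390326 -0.16122693  0.23200697]
[0.192 0.189 0.187 0.186 0.148 0.143 0.137 0.133 0.129 0.123 0.122 0.121
 0.122 0.123 0.124]
```

View pics/s3.png

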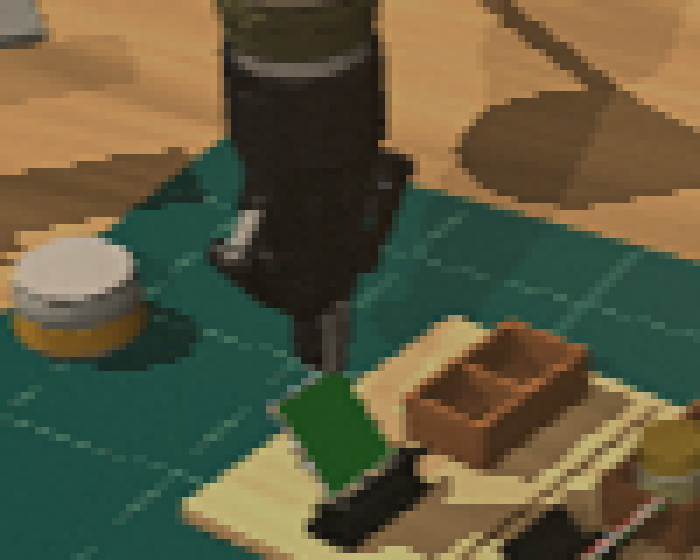

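Request:
{"method": "move_arm", "body": {"deltas": [1,-0.02,0,0,0,0,0,1,-0.02,0,0,0,0,0,1,0,0,0,0,0,0,1,0,0,0,0,0,0]}}

```text
clock: 4.8
tcp_pos: [0.4855, -0.279, 0.0723]
orientation: [-0.0, 0.758, 0.652, 0.0]
wrist_force: [0.3, -0.6, 0.6]
finger_gap: 0.0
```

```bash
python3 - <<'E'
from h import *
t=env.get_state()['tcp_pos'];print(t)
for n in ('wrist','scene','top'):
    w=imaging.read_camera(n)
    if n=='wrist':
        for v in range(225,330,8): print(v,[(np.round(world(w,u,v),3)).tolist() for u in (308,316,324)])
        cv2.imwrite('pics/w4.png',w['img'][:,:,::-1])
    elif n=='scene': cv2.imwrite('pics/s4.png',cv2.resize(w['img'][110:190,220:320,::-1],None,fx=7,fy=7,interpolation=cv2.INTER_CUBIC)); print([proj(w,[t[0],t[1],z]).round(1) for z in (.0615,.1)])
    else: cv2.imwrite('pics/t4.png',cv2.resize(w['img'][175:300,340:490,::-1],None,fx=5,fy=4.8,interpolation=cv2.INTER_CUBIC))
E
```

```text
[ 0.48553473 -0.27895576  0.07229167]
225 [[0.477, -0.29, 0.011], [0.484, -0.291, 0.012], [0.491, -0.292, 0.011]]
233 [[0.475, -0.303, -0.001], [0.482, -0.304, -0.001], [0.489, -0.304, 0.001]]
241 [[0.474, -0.31, 0.001], [0.481, -0.311, 0.002], [0.488, -0.312, 0.001]]
249 [[0.484, -0.267, 0.102], [0.488, -0.267, 0.102], [0.492, -0.268, 0.102]]
257 [[0.484, -0.267, 0.111], [0.488, -0.267, 0.111], [0.492, -0.268, 0.111]]
265 [[0.484, -0.267, 0.119], [0.488, -0.267, 0.119], [0.491, -0.268, 0.118]]
273 [[0.484, -0.267, 0.125], [0.488, -0.268, 0.124], [0.491, -0.268, 0.124]]
281 [[0.485, -0.266, 0.132], [0.487, -0.27, 0.127], [0.491, -0.266, 0.133]]
289 [[0.485, -0.266, 0.138], [0.487, -0.274, 0.127], [0.491, -0.267, 0.138]]
297 [[0.485, -0.266, 0.143], [0.486, -0.279, 0.126], [0.491, -0.267, 0.143]]
305 [[0.485, -0.269, 0.143], [0.486, -0.282, 0.127], [0.491, -0.267, 0.146]]
313 [[0.483, -0.278, 0.137], [0.485, -0.286, 0.127], [0.49, -0.271, 0.147]]
321 [[0.483, -0.28, 0.139], [0.468, -0.397, 0.0], [0.489, -0.281, 0.139]]
329 [[0.482, -0.284, 0.138], [0.467, -0.407, 0.0], [0.488, -0.285, 0.138]]
[array([[257.6, 165. ]]), array([[256.9, 155.8]])]
```

View pics/s4.png

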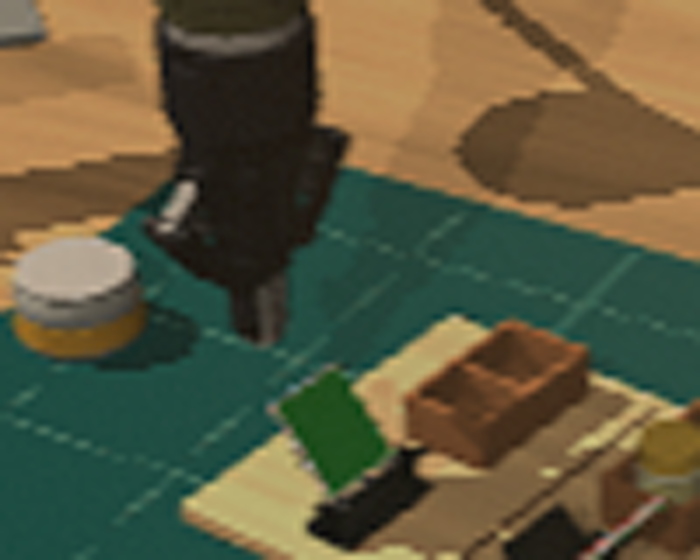

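View pics/w4.png

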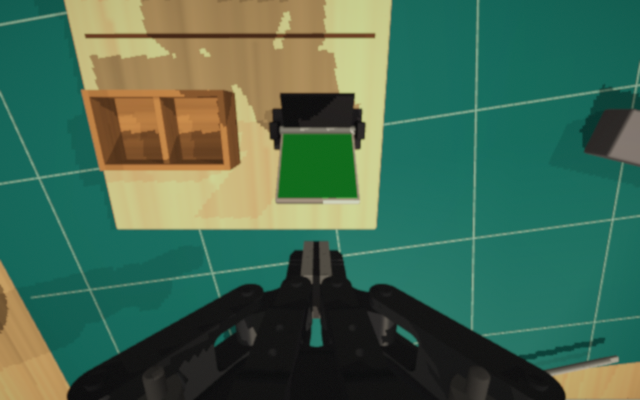

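Request:
{"method": "move_arm", "body": {"deltas": [1,0,0,0.012,0,0,0,1,0,0,0.012,0,0,0,1,0,0,0,0,0,0,1,0,0,0,0,0,0]}}

```text
clock: 5.45
tcp_pos: [0.4858, -0.2783, 0.0482]
orientation: [-0.0, 0.758, 0.653, -0.0]
wrist_force: [-0.2, 0.9, 0.3]
finger_gap: -0.0001
```

```bash
cat > tip.py <<'E'
from h import *
s=env.get_state();t=s['tcp_pos'];print(t,s['wrist_force'],s['joint_pos'].round(3))
w=imaging.read_camera('wrist')
for v in range(236,262,3): print(v,[(np.round(world(w,u,v),3)).tolist() for u in (308,324)])
p=imaging.read_camera('scene')
a=proj(p,[t])[0]; x,y=int(a[0])-50,int(a[1])-50
cv2.imwrite('pics/tip.png',cv2.resize(p['img'][y:y+80,x:x+100,::-1],None,fx=7,fy=7,interpolation=cv2.INTER_CUBIC))
for z in (.03,.05,.07,.09): print(z,((proj(p,[t[0],t[1]+.01,z])[0]-[x,y])*7).round())
E
python3 tip.py
```

```text
[ 0.485832   -0.27829681  0.04824545] [-0.19121703  0.85950951  0.25723994] [-0.664  0.388 -0.269  0.914 -0.     1.056]
236 [[0.479, -0.289, 0.012], [0.491, -0.291, 0.011]]
239 [[0.478, -0.292, 0.01], [0.49, -0.293, 0.011]]
242 [[0.484, -0.266, 0.069], [0.492, -0.268, 0.069]]
245 [[0.484, -0.266, 0.074], [0.492, -0.268, 0.073]]
248 [[0.484, -0.266, 0.077], [0.492, -0.267, 0.077]]
251 [[0.484, -0.266, 0.08], [0.492, -0.267, 0.081]]
254 [[0.484, -0.266, 0.083], [0.492, -0.268, 0.083]]
257 [[0.484, -0.266, 0.087], [0.492, -0.267, 0.087]]
260 [[0.484, -0.266, 0.09], [0.492, -0.267, 0.09]]
0.03 [369. 387.]
0.05 [367. 354.]
0.07 [364. 321.]
0.09 [361. 287.]
```

View pics/tip.png

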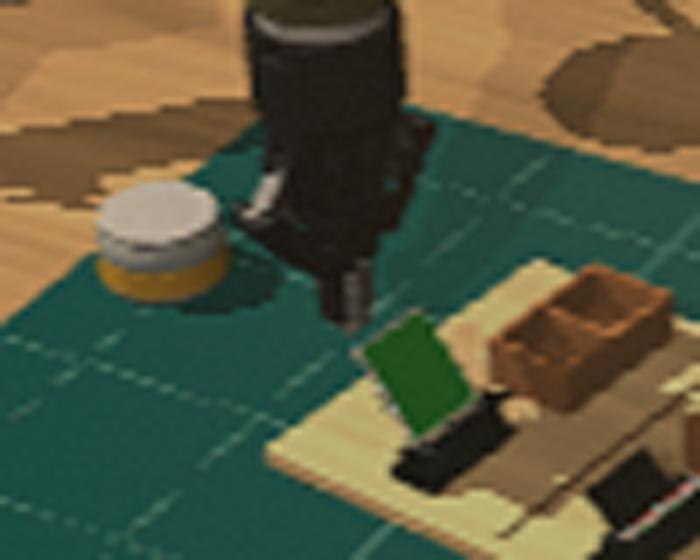

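Request:
{"method": "move_arm", "body": {"deltas": [1,0,0,0.009,0,0,0,1,0,0,0,0,0,0,1,0.01,0,0,0,0,0,1,0.01,0,0,0,0,0,1,0.01,0,0,0,0,0,1,0.01,0,0,0,0,0,1,0,0,0,0,0,0]}}

```text
clock: 6.42
tcp_pos: [0.4919, -0.2378, 0.0395]
orientation: [-0.0, 0.757, 0.653, -0.0]
wrist_force: [-0.4, 1.1, -0.1]
finger_gap: 0.0003
```

```bash
python3 tip.py | head -1; python3 - <<'E'
from h import *
p=imaging.read_camera('wrist'); tagplane(p,'g'); cv2.imwrite('pics/w5.png',p['img'][:,:,::-1])
E
```

```text
[ 0.49189919 -0.23782635  0.03953181] [-0.39708908  1.08956336 -0.09767684] [-0.597  0.374 -0.316  0.881  0.     1.12 ]
g [ 267  202  100   52 4554] [ 0.4959 -0.2184  0.065 ] [ 0.473 -0.225  0.034] [ 0.519 -0.21   0.085] lean+left deg -10.496295871197546 offset at z=.028 -0.1359766010179311
```

View pics/w5.png

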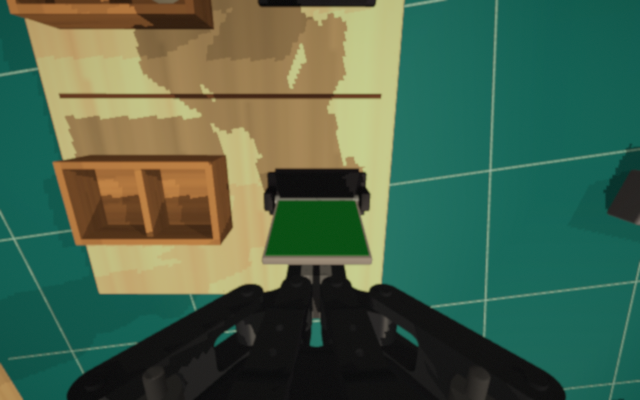

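The plate is now lifted to about 10° short of upright (top edge at about (316,260)). I'll keep pushing.

Request:
{"method": "move_arm", "body": {"deltas": [1,0.008,0,0,0,0,0,1,0.008,0,0,0,0,0,1,0.006,0,0,0,0,0,1,0.004,0,0,0,0,0,1,0,0,0,0,0,0,1,-0.015,0,0,0,0,0,1,-0.03,0,0,0,0,0,1,-0.02,0,-0.02,0,0,0,1,0,0,-0.05,0,0,0,1,0,0,-0.04,0,0,0]}}

```text
clock: 7.82
tcp_pos: [0.4858, -0.2794, 0.1511]
orientation: [0.001, 0.758, 0.652, -0.0]
wrist_force: [-0.1, 0.2, -0.8]
finger_gap: 0.0003
```

```bash
python3 - <<'E'
from h import *
s=env.get_state(); print(s['tcp_pos'])
p=imaging.read_camera('wrist'); tagplane(p,'g');tagplane(p,'r'); cv2.imwrite('pics/w6.png',p['img'][:,:,::-1])
E
```

```text
[ 0.48579655 -0.27941079  0.15106702]
r [ 287   81   58   41 2151] [ 0.4992 -0.1932  0.0572] [ 0.475 -0.214  0.034] [ 0.523 -0.177  0.074] lean+left deg 40.09311227859747 offset at z=.028 -0.14150259745932992
```

View pics/w6.png

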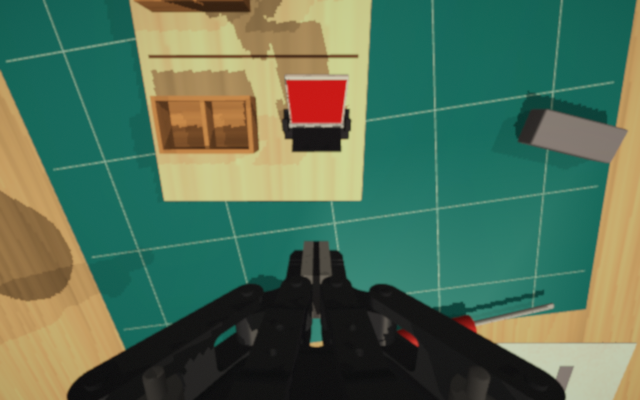

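Request:
{"method": "move_arm", "body": {"deltas": [1,0.0546,0,0,0,0,0,1,0.0546,0,0,0,0,0,1,0.0546,0,0,0,0,0,1,0.0546,0,0,0,0,0,1,0.0546,0,0,0,0,0,1,0.0546,0,0,0,0,0,1,0.0546,0,0,0,0,0,1,0,0,0,0,0,0,1,0,0,0,0,0,0]}}

```text
clock: 9.0
tcp_pos: [0.5428, 0.0998, 0.1492]
orientation: [0.0, 0.758, 0.653, -0.0]
wrist_force: [-0.1, 0.9, -0.3]
finger_gap: 0.0002
```

```bash
python3 - <<'E'
from h import *
s=env.get_state(); t=s['tcp_pos'];print(t, 'ex',t@[.989,-.148,0],'ey',t@[.148,.989,0])
p=imaging.read_camera('scene'); tagplane(p,'r'); cv2.imwrite('pics/s6.png',cv2.resize(p['img'][100:250,220:430,::-1],None,fx=3.8,fy=3.8,interpolation=cv2.INTER_CUBIC))
p=imaging.read_camera('wrist'); tagplane(p,'r'); cv2.imwrite('pics/w7.png',p['img'][:,:,::-1])
E
```

```text
[0.54277709 0.09977255 0.14922765] ex 0.5220402057140915 ey 0.17900605893605953
r [ 288   92   57   39 2039] [0.5549 0.1775 0.0569] [0.531 0.157 0.034] [0.579 0.194 0.074] lean+left deg 40.07175511894842 offset at z=.028 0.23352024673910893
r [293 239  48  12 272] [0.5388 0.0586 0.0629] [0.513 0.034 0.036] [0.56  0.07  0.073] lean+left deg 40.17786506211062 offset at z=.028 0.10835085938401919
```

View pics/w7.png

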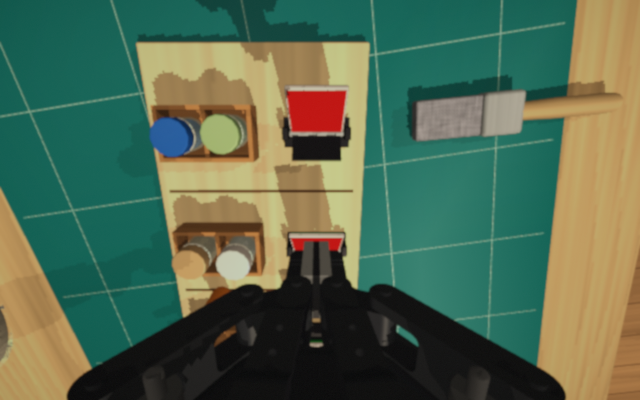

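View pics/s6.png

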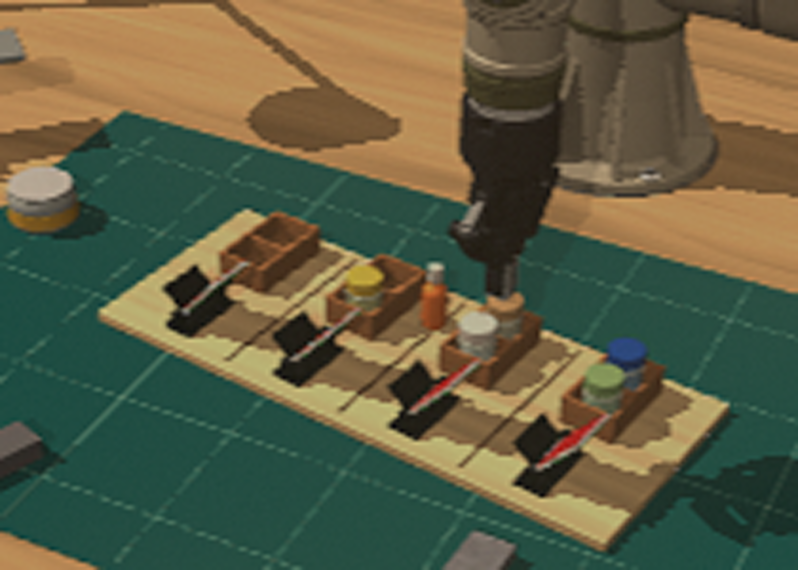

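Request:
{"method": "move_arm", "body": {"deltas": [1,0,0,0.0365,0,0,0,1,0,0,0.0365,0,0,0,1,0,0,0.0365,0,0,0,1,0,0,0,0,0,0,1,-0.01,0,0,0,0,0,1,-0.01,0,0,0,0,0,1,-0.01,0,0,0,0,0,1,-0.01,0,0,0,0,0,1,0,0,0,0,0,0]}}

```text
clock: 10.22
tcp_pos: [0.5367, 0.0601, 0.0403]
orientation: [0.0, 0.758, 0.652, 0.0]
wrist_force: [-0.0, 0.2, -0.0]
finger_gap: 0.0003
```

```bash
python3 - <<'E'
from h import *
s=env.get_state(); t=s['tcp_pos'];print(t, 'ex',t@[.989,-.148,0],'ey',t@[.148,.989,0],s['wrist_force'])
p=imaging.read_camera('scene'); tagplane(p,'r'); cv2.imwrite('pics/s8.png',cv2.resize(p['img'][100:250,220:430,::-1],None,fx=3.8,fy=3.8,interpolation=cv2.INTER_CUBIC))
E
```

```text
[0.53667172 0.06008975 0.04027313] ex 0.5218750501295807 ey 0.13885617384076934 [-0.0019216   0.23193943 -0.04681072]
```

View pics/s8.png

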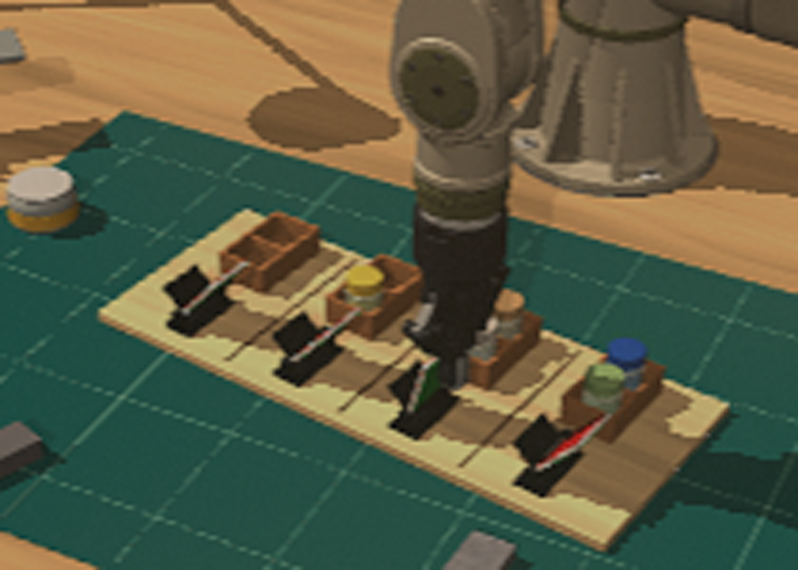

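Request:
{"method": "move_arm", "body": {"deltas": [1,-0.008,0,0,0,0,0,1,-0.008,0,0,0,0,0,1,-0.006,0,0,0,0,0,1,-0.005,0,0,0,0,0,1,0,0,0,0,0,0,1,0.015,0,0,0,0,0,1,0.03,0,0,0,0,0,1,0.02,0,-0.02,0,0,0,1,0,0,-0.05,0,0,0,1,0,0,-0.04,0,0,0]}}

```text
clock: 11.52
tcp_pos: [0.5424, 0.1003, 0.1515]
orientation: [0.0, 0.757, 0.653, 0.0]
wrist_force: [0.0, -1.0, 0.0]
finger_gap: 0.0002
```

Request:
{"method": "move_arm", "body": {"deltas": [1,0.042,0,0,0,0,0,1,0.042,0,0,0,0,0,1,0.042,0,0,0,0,0,1,0,0,0,0,0,0,1,0,0,0,0,0,0]}}

```text
clock: 12.15
tcp_pos: [0.5604, 0.2238, 0.1496]
orientation: [-0.0, 0.757, 0.653, -0.0]
wrist_force: [0.0, -0.1, 0.5]
finger_gap: -0.0002
```

```bash
python3 - <<'E'
from h import *
s=env.get_state(); t=s['tcp_pos'];print(t, 'ex',t@[.989,-.148,0],'ey',t@[.148,.989,0],s['wrist_force'])
p=imaging.read_camera('wrist'); tagplane(p,'r')
p=imaging.read_camera('scene'); tagplane(p,'r'); cv2.imwrite('pics/s9.png',cv2.resize(p['img'][100:250,220:430,::-1],None,fx=3.8,fy=3.8,interpolation=cv2.INTER_CUBIC))
E
```

```text
[0.56035754 0.22381078 0.14963707] ex 0.5210696156026421 ey 0.30428177937791967 [ 0.03341436 -0.10705666  0.47336504]
r [294 240  47  11 225] [0.5657 0.1801 0.0607] [0.531 0.159 0.037] [0.578 0.192 0.072] lean+left deg 40.06416673558414 offset at z=.028 0.23348256309015428
```

View pics/s9.png

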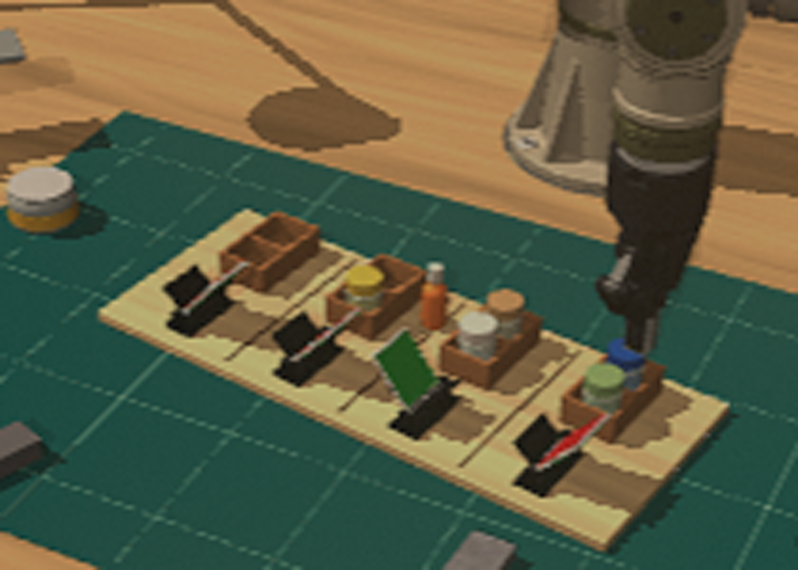

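T2 is green at crop (405,370). Same again for T1, with the finger 68 mm left of its hinge.

Request:
{"method": "move_arm", "body": {"deltas": [1,0,0,0.0365,0,0,0,1,0,0,0.0365,0,0,0,1,0,0,0.0365,0,0,0,1,0,0,0,0,0,0,1,-0.01,0,0,0,0,0,1,-0.01,0,0,0,0,0,1,-0.01,0,0,0,0,0,1,-0.01,0,0,0,0,0,1,0,0,0,0,0,0]}}

```text
clock: 13.38
tcp_pos: [0.5549, 0.1827, 0.0408]
orientation: [0.0, 0.758, 0.652, 0.0]
wrist_force: [-0.2, -0.2, -0.1]
finger_gap: -0.0003
```

Request:
{"method": "move_arm", "body": {"deltas": [1,-0.008,0,0,0,0,0,1,-0.008,0,0,0,0,0,1,-0.006,0,0,0,0,0,1,-0.005,0,0,0,0,0,1,0,0,0,0,0,0,1,0.015,0,0,0,0,0,1,0.03,0,0,0,0,0,1,0.02,0,-0.02,0,0,0,1,0,0,-0.05,0,0,0,1,0,0,-0.04,0,0,0]}}

```text
clock: 14.62
tcp_pos: [0.5608, 0.223, 0.152]
orientation: [0.0, 0.757, 0.653, 0.0]
wrist_force: [1.2, -0.2, 0.5]
finger_gap: -0.0001
```

Request:
{"method": "move_arm", "body": {"deltas": [1,0.02,0,-0.03,0,0,0,1,0,0,0,0,0,0,1,0,0,0,0,0,0,1,0,0,0,0,0,0,1,0,0,0,0,0,0,1,0,0,0,0,0,0]}}

```text
clock: 15.38
tcp_pos: [0.5633, 0.2406, 0.1798]
orientation: [-0.0, 0.758, 0.653, -0.001]
wrist_force: [-0.4, -0.5, -0.1]
finger_gap: -0.0001
```

```bash
python3 - <<'E'
from h import *
s=env.get_state(); t=s['tcp_pos'];print(t,s['clock'],s['wrist_force'])
for n in ('scene','top'):
    p=imaging.read_camera(n);print(n); tagplane(p,'r');tagplane(p,'g'); im=p['img'][:,:,::-1]
    c=im[100:250,220:430] if n=='scene' else im[175:300,230:440]
    cv2.imwrite(f'pics/{n}10.png',cv2.resize(c,None,fx=3.8,fy=3.8,interpolation=cv2.INTER_CUBIC))
E
```

```text
[0.56334112 0.24061476 0.17984391] 15.375 [-0.35156851 -0.45860196 -0.08895372]
scene
top
r [488 170  12  31 189] [ 0.604  -0.4905  0.0239] [ 0.562 -0.506  0.015] [ 0.654 -0.479  0.031] lean+left deg -45.06676040328993 offset at z=.028 -0.40050883394924414
```

View pics/scene10.png

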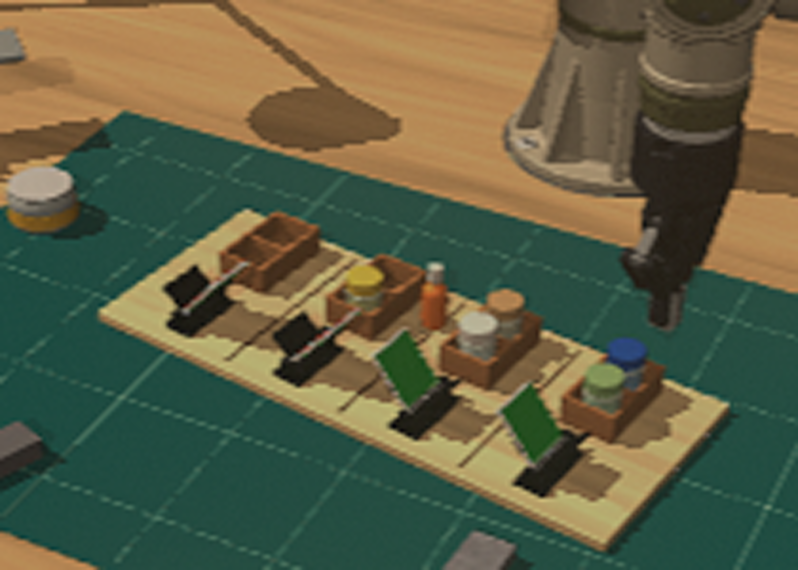

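View pics/top10.png

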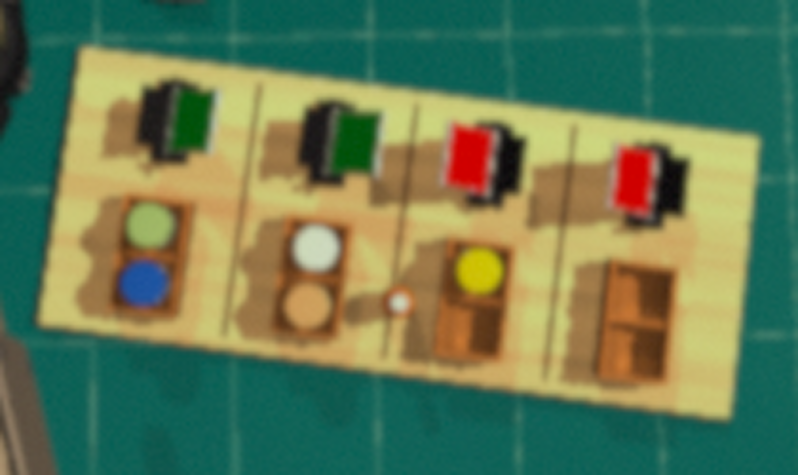

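The tags read green, green, red, red from left to right, which matches the two full bins, and the jars and glue are where they started. Handing in.

```bash
python3 -c "
from workcell import order,env
print(order.hand_in()); print(env.get_state()['clock'])"
```

```text
the job is handed in; nothing more can be done
None
the job is handed in; nothing more can be done
```

I flipped three tags with the shut fingertips and handed the job in. `hand_in` reports no verdict. From left to right, the tags now show green, green, red, red.

| Bin (left to right) | Jars | Tag at start | Tag now |
|---|---|---|---|
| 1 | blue and green lids (full) | red | green |
| 2 | white and tan lids (full) | red | green |
| 3 | one yellow lid | red | red (not touched) |
| 4 | empty | green | red |

- **Final views:** The top and scene pictures at 15.4 s show all four tags lying on the correct side. In the top picture the jars and the glue bottle are where they started. The sander and putty tin look unmoved in the scene picture, but I did not check the thinner, brush and screwdriver individually at the end. The gripper was raised clear of the board.
- **Tag angles:** I measured about 40° of lean (0.70 rad) on tag 4 after its flip. I judged the final rest of tags 1 and 2 by eye, because the last angle fit gave no usable tag reading.
- **Fingertip height disagreed with the text:** Both cameras put the shut fingertips about 19 mm behind the TCP (measured along the tool), where the text says 11 mm ahead. The first push therefore passed over the tag without touching it. I lowered the TCP to about 0.040 m, and every push after that worked.
- **Forces:** The wrist forces I read stayed around 1 N throughout.

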